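Start up the drilling bench at its switch console

ROBOT

A 6-joint arm with a two-finger parallel gripper is mounted at the origin on the work surface. World frame = base frame: x ahead of the robot, y to its left, z up, the work surface at z = 0. Lengths are in m, angles in rad, forces in N, time in s.
With the tool pointing down it reaches from about 0.35 to 0.975 m from the base axis. Payload 4.9 kg.
Tool frame: the origin (TCP) lies midway between the tips of the shut fingers; the grasp point (between the pads) lies 19 mm behind it; z points along the fingers, y is the line along which they close (so a half turn about z gives the same grasp; the last joint's range is limited). The gripper opens to 85 mm and grips with 20 to 120 N. Pads are 22 mm wide; open, the fingers measure 114 mm over their backs; the gripper's body (76 mm by 85 mm) begins 54 mm behind the grasp point. The pads swing forward as they close: fully open they stand 13 mm farther back than shut.
Start: joints at [1.175, 0.053, 1.613, -0, 1.476, -0.119], TCP at [0.171, 0.601, 0.231] pointing down, gripper open.
Joint ranges: [-3.01, 3.01], [-1.01, 2.22], [0.06, 2.58], [-1.02, 4.17], [0.09, 2.62], [-3.14, 3.14]. Speed limits (rad/s): [2.57, 2.57, 3.14, 3.14, 3.14, 3.14].

INTERFACE

Orientations are given as a unit quaternion [w, x, y, z].
In Python, from plant import * gives the robot as it stands.
- The arm moves only by the tool jog_arm, never from a script. Its argument "targets" is a list of rows, each a list of 3 entries, a list of its own where there are three numbers: the shift along the tool's x, y, z in units of 25 mm (1.0 is 25 mm), then the turn, a rotation vector about the tool's x, y, z in units of 8 degrees (1.0 is 8 degrees), then the opening in per cent of the stroke, from 0 (shut) to 100 (fully open). A call has 1 to 8 rows; each row is the pose to reach, as a shift and turn from the pose commanded when the call began, along the tool's axes at that moment; what a row does not reach only later rows make up. A row lasts 1/8 s, in which the tool goes at most 62.5 mm and 10.7 degrees, less where a joint would pass 70% of its speed; a pose out of reach is approached as far as the arm can. A call with a gripper value outside its range is refused whole. The fingers move at their own pace and stop on an object; the grip force is fixed at half the most. Time passes only in rows, so rows that repeat a pose let the fingers close. It gives the time, the measured TCP pose, the force, the opening and the grip force at its end, in the units of the state.
- state(): the state, without advancing time (a new reading comes with each control period).
- grab_frame(name): name is "scene" or "top" or "wrist"; returns (picture, depth): 400x640x3 uint8, red, green, blue; 400x640 float32, m along the optical axis (not along the pixel's ray), 0 where there is no reading.
- camera_params(name): a dict with "fovy" (degrees; the focal length in pixels is half the picture's height over the tangent of half this angle, whatever the lens; pixels are square), "cx", "cy" (the principal point, pixels), "rvec" (rotation vector, rad) and "tvec" (3), from world to camera coordinates, as OpenCV has them; the wrist camera has in their place "hand_eye" (4x4, takes a point from camera to tool coordinates, whose origin is the TCP and whose axes are the flange's). Camera axes: x right, y down, z forward; pixel columns grow to the right and rows downward; lengths in m; the calibration is good to about 2 mm. A picture is of the moment at which its call begins: read the wrist's pose just before it. camera_params takes no time and is no camera call.
- job_done(): hands the job in; it is judged then, once.
The state is a dict: "time": time; "joint_pos": joint angles; "joint_vel": joint speeds; "joint_efforts": joint torques, N m; "tool_pos": TCP position; "tool_rot": TCP orientation; "contact_force": force on the tool from outside, world axes, zero at the start; "ft_torque": the same for the moment, N m; "gripper_width": opening from 0.0 (shut) to 1.0 (fully open); "grasp_force": force on a finger pad.
Only numpy, scipy, OpenCV 4.12 (cv2) and the standard library are available. Lean on these libraries where they do the work, as an engineer would, in place of code of your own. Each camera call takes 0.05 s, during which the arm holds its last target. There are 200 camera calls.

TASK

Bring the drilling bench into service at its grey switch console: press in the white button (mains supply), then the blue one (extraction hood), then the green one (drill press), each lightly with the fingertips and all the way down, where it stays. Leave the yellow button (grinder) and the red emergency-stop mushroom unpressed, and do not shift the things lying around the console.

Things in the scene. Friction and masses are not known exactly. Their poses are not given: they have to be found in the camera images.
- console: Grey steel switch console fixed to the bench, 200 mm deep (x), 360 mm wide (y). Origin: centre of its underside; x to its back, y along the button row, z up. Front edge (x = -100 mm) 55 mm high; the button panel rises from there at 15 degrees to 95 mm at x = 50 mm, normal (-0.259, 0, 0.966). Behind: a flat ledge 95 mm high to x = 110 mm, then two conduit bends, 62 mm high, to x = 160 mm.
- button_row (a point): Point on the panel's surface midway along the row of the four coloured buttons, which sit 65 mm apart at y = +97.5, +32.5, -32.5 and -97.5 mm from it along the console's y axis; which colour is in which place changes. The emergency stop is in the same line at y = -172.5 mm. z axis: the panel's normal, outward.
- white_button_top (a point): The white push button on the sloping panel: a round cap 25 mm across that stands 18 mm proud of the panel when up (off), inside a 31 mm steel bezel 6 mm high. This point is the centre of the cap's top face and moves with it; its z axis is the panel's normal, outward.
- blue_button_top (a point): The blue push button on the sloping panel: a round cap 25 mm across that stands 18 mm proud of the panel when up (off), inside a 31 mm steel bezel 6 mm high. This point is the centre of the cap's top face and moves with it; its z axis is the panel's normal, outward.
- green_button_top (a point): The green push button on the sloping panel: a round cap 25 mm across that stands 18 mm proud of the panel when up (off), inside a 31 mm steel bezel 6 mm high. This point is the centre of the cap's top face and moves with it; its z axis is the panel's normal, outward.
- yellow_button_top (a point): The yellow push button on the sloping panel: a round cap 25 mm across that stands 18 mm proud of the panel when up (off), inside a 31 mm steel bezel 6 mm high. This point is the centre of the cap's top face and moves with it; its z axis is the panel's normal, outward.
- white_button (a joint): Travel of the white button's plunger along the panel's normal, m: 0 up (off), 0.006 fully in (on). A detent holds it: it resists with about 3.5 N all the way, stays as deep as it was pushed and does not spring back. The cap rides on an overtravel spring (4 N/mm, up to 4 mm): press the cap 7 mm to bring the plunger 6 mm in; the cap bottoms hard at 10 mm, at about 16 N.
- blue_button (a joint): Travel of the blue button's plunger along the panel's normal, m: 0 up (off), 0.006 fully in (on). A detent holds it: it resists with about 3.5 N all the way, stays as deep as it was pushed and does not spring back. The cap rides on an overtravel spring (4 N/mm, up to 4 mm): press the cap 7 mm to bring the plunger 6 mm in; the cap bottoms hard at 10 mm, at about 16 N.
- green_button (a joint): Travel of the green button's plunger along the panel's normal, m: 0 up (off), 0.006 fully in (on). A detent holds it: it resists with about 3.5 N all the way, stays as deep as it was pushed and does not spring back. The cap rides on an overtravel spring (4 N/mm, up to 4 mm): press the cap 7 mm to bring the plunger 6 mm in; the cap bottoms hard at 10 mm, at about 16 N.
- yellow_button (a joint): Travel of the yellow button's plunger along the panel's normal, m: 0 up (off), 0.006 fully in (on). A detent holds it: it resists with about 3.5 N all the way, stays as deep as it was pushed and does not spring back. The cap rides on an overtravel spring (4 N/mm, up to 4 mm): press the cap 7 mm to bring the plunger 6 mm in; the cap bottoms hard at 10 mm, at about 16 N.
- estop_top (a point): Red emergency-stop mushroom, 40 mm across, 36 mm proud of the panel, on a 60 mm yellow disc. This point is the centre of its top; z axis outward along the panel's normal. Must stay up.
- estop (a joint): Travel of the emergency stop, m: 0 up, 0.006 pushed in, where it stays; gives way above about 6 N.
- chuck_key: Loose steel T-shaped drill chuck key lying on the bench beside the console's +y end, near its front, 85 mm long with a 77 mm cross handle, 14 mm high. Origin under the middle of the cross handle, x along the shaft.
- spray_can: Loose upright spray can, 56 mm across, 160 mm high, standing beside the console's +y end, near its back. Origin: centre of its underside.
- wrench: Loose steel spanner 180 mm long about 8 mm thick, lying flat on the console's rear ledge, along the console's y, x along its length. Origin: middle of its underside.
- coupling: Loose red shaft coupling half, flange 84 mm across with a 44 mm hub, 45 mm high, standing flange-down beside the console at its -y end. Origin: centre of its underside.

How it is judged:
On the way, in this order (a step that is already met when the one before it is completed fails the run):
1. the white button is in, blue and green still up (value of joint white_button above 0.004 m and value of joint each of blue_button, green_button below 0.0015 m), for 0.1 s.
2. the blue button is in as well, green still up (value of joint each of white_button, blue_button above 0.004 m and value of joint green_button below 0.0015 m), for 0.1 s.
3. the green button is in as well (value of joint each of white_button, blue_button, green_button above 0.004 m), for 0.1 s.
At the end, for the whole second after the job is handed in: The white, blue and green buttons are pressed in (more than 4 of 6 mm); the yellow button and the emergency stop are up (less than 1.5 mm); chuck key, spray can, spanner and coupling are within 12 mm of where they were (all of step 3 and value of joint each of yellow_button, estop below 0.0015 m and distance of each of chuck_key, spray_can, wrench, coupling from where it was at the start of the episode below 0.012 m); the robot touches nothing.
It fails at once if the blue button goes in while the white one is still up (value of joint blue_button above 0.003 m and value of joint white_button below 0.003 m).
It fails at once if the green button goes in while the white or the blue one is still up (value of joint green_button above 0.003 m and value of joint any of white_button, blue_button below 0.003 m).
It fails at once if the yellow grinder button or the emergency stop is pressed (more than 2 mm) (value of joint any of yellow_button, estop above 0.002 m).
It fails at once if a button or the console is pressed or struck harder than 40 N (contact force between any of console, white_button_base, blue_button_base, green_button_base, yellow_button_base and the fingers above 40 N).
It fails at once if a loose thing beside the console is lifted or moved by more than 12 mm (distance of any of chuck_key, spray_can, wrench, coupling from where it was at the start of the episode above 0.012 m).
It also fails if it takes over 45 s, if anything falls off the work surface, if the arm or the gripper's body presses on something with over 40 N, if the wrist force passes 120 N, or if a joint passes its speed limit or range.

## Working session

There is one attempt and no reset: what is moved stays moved. The work goes in short steps, Python scripts to look and compute and a tool call to move; the robot and the scene stay as the last step left them, time stands still between calls to the robot, and variables do not carry over. Pictures are saved under pics/ and viewed, at most 10 in all, crops included, and the job is handed in when it is done.

Besides the shell and the picture viewer there is one more tool, called after "Emit:" by a JSON object that holds its "fn" and its "kwargs", one argument or row to a line. jog_arm: Moves the arm, as the interface text tells. Its arguments: {"type":"object","properties":{"targets":{"type":"array"}},"required":["targets"]}

```bash
mkdir -p pics; cat > h.py <<'E'
from plant import *
import numpy as np, cv2
def cloud(name):
    s=state(); img,d=grab_frame(name); c=camera_params(name)
    f=200/np.tan(np.radians(c['fovy'])/2)
    v,u=np.mgrid[0:400,0:640]
    P=np.stack([(u-c['cx'])/f*d,(v-c['cy'])/f*d,d],-1)
    if 'rvec' in c:
        R=cv2.Rodrigues(np.array(c['rvec'],float))[0]; W=(P-np.array(c['tvec']).ravel())@R
    else:
        H=np.array(c['hand_eye']); w,x,y,z=s['tool_rot']
        from scipy.spatial.transform import Rotation as Ro
        R=Ro.from_quat([x,y,z,w]).as_matrix()
        W=(P@H[:3,:3].T+H[:3,3])@R.T+np.array(s['tool_pos'])
    return img,d,W
E
python3 - <<'E'
from h import *
s=state();print(s)
for n in('scene','top'):
    img,d,W=cloud(n);cv2.imwrite(f'pics/{n}.png',img[:,:,::-1]);np.savez(f'{n}.npz',img=img,d=d,W=W);print(camera_params(n),(d>0).mean())
E
```

```text
{'time': 0.0, 'joint_pos': array([ 1.17501685e+00,  5.33582842e-02,  1.61429246e+00, -2.97115224e-05,
        1.47599571e+00, -1.19007923e-01]), 'joint_vel': array([ 0.00012423,  0.00068776, -0.00171626, -0.00063675, -0.00573151,
       -0.00054594]), 'joint_efforts': array([ 1.72710534e-04, -3.93683374e+01, -3.70178139e+01, -9.22297477e-05,
        7.12513283e-03, -2.86367538e-05]), 'tool_pos': array([0.17055298, 0.60063245, 0.23006306]), 'tool_rot': array([-2.47107609e-04,  1.37943023e-01,  9.90439634e-01, -9.96832589e-04]), 'contact_force': array([ 0.17061192, -0.44328968,  0.85036305]), 'ft_torque': array([ 0.00346467, -0.00371297,  0.00352686]), 'grasp_force': 0.0, 'gripper_width': 1.0020451880786552}
{'fovy': 56.03124237483177, 'cx': 324.7360885451995, 'cy': 196.7032373005513, 'rvec': array([ 2.19882514,  0.789567  , -0.38157218]), 'tvec': array([-0.43585494, -0.12366398,  1.04358062])} 0.99593359375
{'fovy': 44.27367368294827, 'cx': 322.1987644050161, 'cy': 203.73283125143007, 'rvec': array([ 2.10818342, -2.15709341,  0.15110134]), 'tvec': array([0.05851373, 0.52789148, 1.0590506 ])} 0.995921875
```

View pics/scene.png

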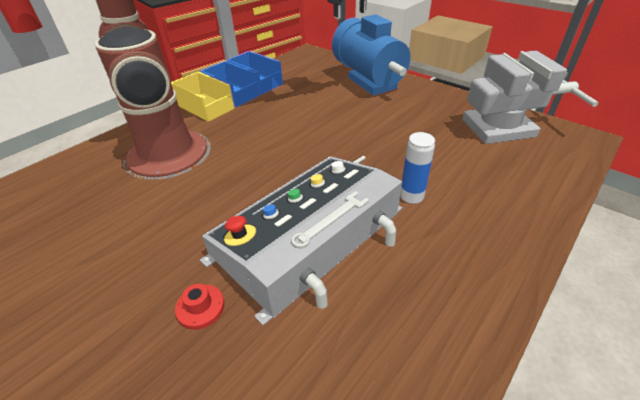

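View pics/top.png

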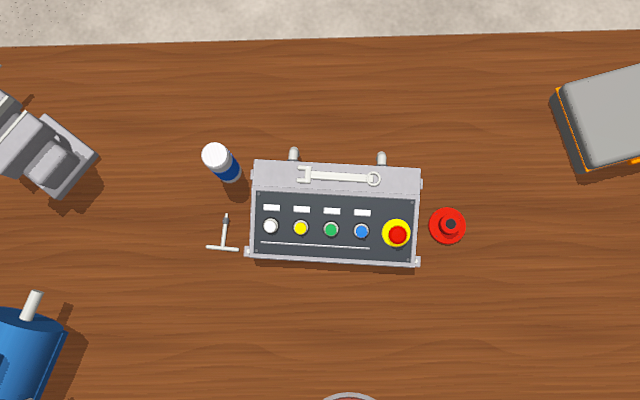

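The console runs left to right in the top view, with white at (270,226), yellow (301,228), green (331,230), blue (361,231) and the e-stop at (398,234). The chuck key and can are on the white side, the coupling on the e-stop side. In the scene view, white is at (337,167), yellow (317,180), green (295,195) and blue (270,211).

```bash
cat > m.py <<'E'
from h import *
from scipy.spatial.transform import Rotation as Ro
px={'top':dict(w=(270,226),y=(301,228),g=(331,230),b=(361,231),e=(398,234)),'scene':dict(w=(337,167),y=(317,180),g=(295,195),b=(270,211),e=(236,223))}
for n in px:
    z=np.load(n+'.npz');img,W=z['img'],z['W'];hsv=cv2.cvtColor(img,cv2.COLOR_RGB2HSV).astype(int)
    for k,(u,v) in px[n].items():
        sl=np.s_[v-14:v+15,u-14:u+15]
        H,S,V=[hsv[sl][...,i] for i in range(3)];w=W[sl]
        m={'w':(S<40)&(V>170),'y':(abs(H-27)<8)&(S>120),'g':(abs(H-70)<20)&(S>90),'b':(abs(H-108)<12)&(S>100),'e':((H<8)|(H>172))&(S>120)}[k]
        vv,uu=np.mgrid[-14:15,-14:15]; m&=(vv**2+uu**2<(14 if k=='e' else 11)**2)
        p=w[m]; top=p[p[:,2]>np.percentile(p[:,2],40)-.004]
        print(n,k,m.sum(),np.array([uu[m].mean()+u,vv[m].mean()+v]).round(1),np.median(p,0).round(4),p.max(0).round(4),p.min(0).round(4))
    # panel plane: dark pixels near row
    hs=(hsv[...,2]<90)&(hsv[...,1]<90)
    a=np.array(list(px[n].values()));
    msk=np.zeros(img.shape[:2],np.uint8);cv2.fillConvexPoly(msk,cv2.convexHull(a),1);msk=cv2.dilate(msk,np.ones((25,25)))
    p=W[hs&(msk>0)];c=np.median(p,0);
    for _ in range(4):
        nn=np.linalg.svd(p-p.mean(0),full_matrices=False)[2][2];r=(p-p.mean(0))@nn;c=p.mean(0);p=p[abs(r)<max(.003,1.5*r.std())]
    nn*=np.sign(nn[2]);print(n,'plane',nn.round(4),c.round(4),len(p),'azim deg',np.degrees(np.arctan2(-nn[1],-nn[0])))
E
python3 m.py
```

```text
top w 148 [270.1 225. ] [0.4782 0.1579 0.0899] [0.4927 0.1735 0.0973] [0.4651 0.144  0.0693]
top y 111 [299.9 228.1] [0.4701 0.0939 0.0914] [0.4833 0.1081 1.1292] [0.3571 0.0316 0.0687]
top g 98 [330.4 229.7] [0.4646 0.0302 0.0913] [0.4772 0.0412 1.1292] [0.3571 0.0196 0.0738]
top b 106 [361.  231.5] [ 0.4598 -0.0352  0.0916] [ 0.4716 -0.0245  0.0967] [ 0.4496 -0.0457  0.0731]
top e 238 [397.1 234.6] [ 0.4497 -0.1083  0.1089] [ 0.4677 -0.0921  0.1161] [ 0.4329 -0.1253  0.0988]
top plane [ 0.983  -0.1561  0.0961] [0.4644 0.0555 0.0854] 231 azim deg 170.97444030206464
scene w 153 [337.7 165.3] [0.4797 0.1551 0.0844] [0.4938 0.2059 0.0946] [0.4255 0.1417 0.0583]
scene y 94 [316.5 178.7] [0.4738 0.0887 0.09  ] [0.4833 0.1256 0.0949] [0.4378 0.0801 0.0647]
scene g 100 [293.9 193.4] [0.47   0.0249 0.09  ] [0.8964 0.0539 0.5976] [ 0.4332 -0.3657  0.0655]
scene b 119 [269.1 209.4] [ 0.4652 -0.0401  0.0899] [ 0.8964 -0.0099  0.5976] [ 0.4269 -0.3657  0.0652]
scene e 282 [235.2 223.6] [ 0.4583 -0.1152  0.1073] [ 0.8964 -0.0502  0.5976] [ 3.364e-01 -3.657e-01  3.000e-04]
scene plane [-0.2578  0.0219  0.966 ] [0.4675 0.0262 0.0743] 1652 azim deg -4.845504927433454
```

```bash
cat > j.py <<'E'
from h import *
from scipy.spatial.transform import Rotation as Ro
def Rcon(t):  # tool: z into panel, y along console y
    a=np.radians(15);Rz=Ro.from_euler('z',t,degrees=True).as_matrix()
    n=Rz@[-np.sin(a),0,np.cos(a)];y=Rz@[0,1,0]
    return np.stack([np.cross(y,-n),y,-n],1)
def rel(p,R,s=None):
    s=s or state();w,x,y,z=s['tool_rot'];R0=Ro.from_quat([x,y,z,w]).as_matrix()
    print('shift',(R0.T@(np.array(p)-s['tool_pos'])/.025).round(3),'turn',(np.degrees(Ro.from_matrix(R0.T@R).as_rotvec())/8).round(3))
E
python3 - <<'E'
from j import *
c=camera_params('wrist');print(c)
R=Rcon(-5.3);n=-R[:,2];print(n)
rel(np.array([.4695,.06,.09])+n*.15,R)
E
```

```text
{'fovy': 69.99698365416255, 'cx': 320.3596135745869, 'cy': 200.3589415570325, 'hand_eye': array([[-2.45946889e-04, -9.61336793e-01, -2.75375216e-01,
         6.97114081e-02],
       [ 9.99999722e-01, -4.27407616e-05, -7.43925167e-04,
         3.14958494e-05],
       [ 7.03392888e-04, -2.75375323e-01,  9.61336537e-01,
        -1.43140740e-01],
       [ 0.00000000e+00,  0.00000000e+00,  0.00000000e+00,
         1.00000000e+00]])}
[-0.25771252  0.02390727  0.96592583]
shift [-15.885 -17.821  -0.158] turn [-0.186 -1.872 -1.311]
```

Emit:
{"fn": "jog_arm", "kwargs": {
  "targets": [
    [[-15.9,-17.8,-0.2],[-0.19,-1.87,-1.31],0],
    [[-15.9,-17.8,-0.2],[-0.19,-1.87,-1.31],0],
    [[-15.9,-17.8,-0.2],[-0.19,-1.87,-1.31],0],
    [[-15.9,-17.8,-0.2],[-0.19,-1.87,-1.31],0],
    [[-15.9,-17.8,-0.2],[-0.19,-1.87,-1.31],0],
    [[-15.9,-17.8,-0.2],[-0.19,-1.87,-1.31],0],
    [[-15.9,-17.8,-0.2],[-0.19,-1.87,-1.31],0],
    [[-15.9,-17.8,-0.2],[-0.19,-1.87,-1.31],0]
  ]
}}

```text
time: 1.1
tool_pos: [0.3895, 0.1497, 0.2353]
tool_rot: [0.131, 0.046, 0.99, -0.005]
contact_force: [0.7, 0.1, 0.9]
gripper_width: -0.003
grasp_force: 0.0
```

```bash
python3 - <<'E'
from j import *
R=Rcon(-5.3);n=-R[:,2]
rel(np.array([.4695,.06,.09])+n*.15,R)
E
```

```text
shift [-1.895 -3.279  0.517] turn [ 0.02   0.008 -0.   ]
```

Emit:
{"fn": "jog_arm", "kwargs": {
  "targets": [
    [[-1.9,-3.3,0.5],[0,0,0],0],
    [[-1.9,-3.3,0.5],[0,0,0],0],
    [[-1.9,-3.3,0.5],[0,0,0],0],
    [[-1.9,-3.3,0.5],[0,0,0],0],
    [[-1.9,-3.3,0.5],[0,0,0],0]
  ]
}}

```text
time: 1.72
tool_pos: [0.4302, 0.0659, 0.2353]
tool_rot: [0.13, 0.045, 0.99, -0.005]
contact_force: [0.4, -0.5, -0.2]
gripper_width: -0.0
grasp_force: 0.0
```

```bash
python3 - <<'E'
from j import *
img,d,W=cloud('wrist');cv2.imwrite('pics/w1.png',img[:,:,::-1]);np.savez('w1.npz',img=img,d=d,W=W,**{k:state()[k] for k in('tool_pos','tool_rot')})
rel(np.array([.4695,.06,.09])-Rcon(-5.3)[:,2]*.15,Rcon(-5.3))
E
```

```text
shift [-0.026 -0.092  0.03 ] turn [0.022 0.001 0.011]
```

View pics/w1.png

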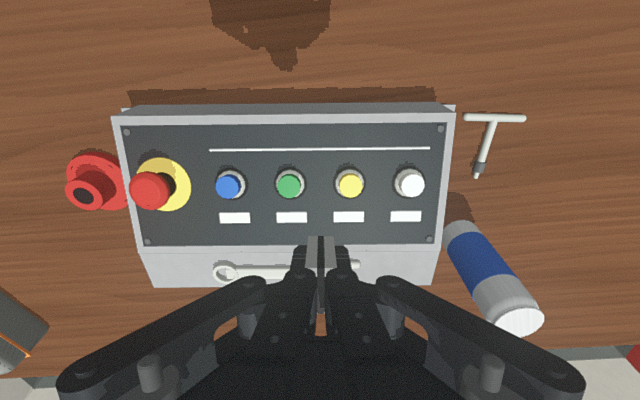

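The wrist view shows blue at (229,185), green (289,185), yellow (349,184), white (409,184) and the e-stop at (150,190). The fingers are shut, with the tips at (320,240).

```bash
cat > w.py <<'E'
from j import *
def measure(img,W,px,r=17):
    c=camera_params('wrist');f=200/np.tan(np.radians(c['fovy'])/2)
    hsv=cv2.cvtColor(img,cv2.COLOR_RGB2HSV).astype(int);H,S,V=[hsv[...,i] for i in range(3)]
    vv,uu=np.mgrid[0:400,0:640]
    masks={'w':(S<40)&(V>190),'y':(abs(H-27)<8)&(S>100),'g':(abs(H-70)<20)&(S>90),'b':(abs(H-108)<12)&(S>100)}
    out={}
    for k,(u,v) in px.items():
        m=masks[k]&((uu-u)**2+(vv-v)**2<r*r)
        p=W[m];n=np.array([-.2577,.0239,.966]);h=p@n;top=m&(abs(W@n-np.percentile(h,75))<.003)
        cnt=max(cv2.findContours(top.astype(np.uint8),0,2)[0],key=cv2.contourArea)
        (cu,cv_),rad=cv2.minEnclosingCircle(cnt);q=W[top]
        out[k]=(np.array([q[:,i].mean() for i in range(3)]))
        print(k,top.sum(),(uu[top].mean().round(1),vv[top].mean().round(1)),'circ',round(cu,1),round(cv_,1),round(rad,1),out[k].round(4),'h',round(float(np.median(q@n)),4))
    return out
if __name__=='__main__':
    z=np.load('w1.npz');img,W=z['img'],z['W']
    o=measure(img,W,dict(b=(229,185),g=(289,185),y=(349,184),w=(409,184)))
    V=cv2.cvtColor(img,cv2.COLOR_RGB2HSV)[...,2];m=np.zeros(V.shape,bool);m[155:210,200:430]=1;m&=V<100
    p=W[m]
    for _ in range(4):
        c=p.mean(0);nn=np.linalg.svd(p-c,full_matrices=False)[2][2];r=(p-c)@nn;p=p[abs(r)<.003]
    nn*=np.sign(nn[2]);print('plane',nn.round(4),c.round(4),{k:round(float((v-c)@nn),4) for k,v in o.items()})
    d=o['w']-o['b'];print(np.linalg.norm(d),np.degrees(np.arctan2(-d[0],d[1])))
E
python3 w.py
```

```text
b 415 (np.float64(226.9), np.float64(186.7)) circ 227.2 186.2 11.9 [ 0.4587 -0.0348  0.0915] h -0.0306
g 400 (np.float64(288.4), np.float64(186.1)) circ 288.7 186.1 11.4 [0.4638 0.0295 0.0916] h -0.0304
y 397 (np.float64(350.3), np.float64(185.5)) circ 350.4 185.6 11.7 [0.4691 0.094  0.0914] h -0.0303
w 412 (np.float64(412.3), np.float64(185.1)) circ 412.2 185.0 11.9 [0.4746 0.1586 0.0915] h -0.0301
plane [-0.1491  0.0157  0.9887] [0.4633 0.0305 0.074 ] {'b': 0.017, 'g': 0.0173, 'y': 0.0174, 'w': 0.0177}
0.19402902053992863 -4.6887760488931995
```

```bash
python3 - <<'E'
from j import *
R=Rcon(-4.9);n=-R[:,2]
rel(np.array([.4748,.1583,.0915])+n*.012,R)
W=np.load('top.npz')['W'];print(W[157,216],W[235,398])
E
```

```text
shift [0.1   3.826 5.465] turn [ 0.009  0.001 -0.037]
[0.61133049 0.25821942 0.16209361] [ 0.44855799 -0.10967796  0.11387931]
```

Emit:
{"fn": "jog_arm", "kwargs": {
  "targets": [
    [[0.1,3.8,1.0],[0,0,0],0],
    [[0.1,3.8,2.5],[0,0,0],0],
    [[0.1,3.8,4.0],[0,0,0],0],
    [[0.1,3.8,5.0],[0,0,0],0],
    [[0.1,3.8,5.4],[0,0,0],0],
    [[0.1,3.8,5.4],[0,0,0],0],
    [[0.1,3.8,5.4],[0,0,0],0]
  ]
}}

```text
time: 2.65
tool_pos: [0.4726, 0.1571, 0.1063]
tool_rot: [0.132, 0.046, 0.99, -0.005]
contact_force: [0.4, -0.2, -0.6]
gripper_width: -0.0
grasp_force: 0.0
```

```bash
cat > look.py <<'E'
import sys
from j import *
s=state();R=Rcon(-4.9);n=-R[:,2]
print('normal force',np.dot(s['contact_force'],n),s['gripper_width']);rel([float(a) for a in sys.argv[2:5]],R,s)
img,d,W=cloud('wrist');cv2.imwrite(f'pics/{sys.argv[1]}.png',img[:,:,::-1])
np.savez(sys.argv[1]+'.npz',img=img,W=W)
E
python3 look.py w2 .4748 .1583 .0915
```

```text
normal force -0.7400047899217768 -0.0001914315479607202
shift [0.074 0.056 0.595] turn [ 0.009  0.02  -0.052]
```

View pics/w2.png

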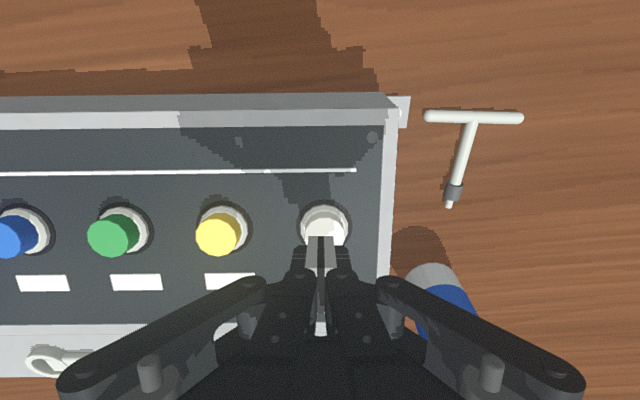

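Emit:
{"fn": "jog_arm", "kwargs": {
  "targets": [
    [[0.07,0.06,0.3],[0,0,0],0],
    [[0.07,0.06,0.5],[0,0,0],0],
    [[0.07,0.06,0.6],[0,0,0],0],
    [[0.07,0.06,0.7],[0,0,0],0],
    [[0.07,0.06,0.8],[0,0,0],0],
    [[0.07,0.06,0.86],[0,0,0],0],
    [[0.07,0.06,0.86],[0,0,0],0]
  ]
}}

```text
time: 3.58
tool_pos: [0.4755, 0.1578, 0.0836]
tool_rot: [0.13, 0.046, 0.99, -0.005]
contact_force: [-5.2, -0.2, 4.1]
gripper_width: -0.0
grasp_force: 3.1
```

```bash
python3 look.py w3 .4748 .1583 .0915
```

```text
normal force 5.302638945779669 -2.3211473127919247e-05
shift [-0.052  0.016 -0.315] turn [ 0.001 -0.005 -0.053]
```

Emit:
{"fn": "jog_arm", "kwargs": {
  "targets": [
    [[0.05,0,0.04],[0,0,0],0],
    [[0.05,0,0.06],[0,0,0],0],
    [[0.05,0,0.06],[0,0,0],0]
  ]
}}

```text
time: 4.0
tool_pos: [0.4756, 0.1579, 0.0829]
tool_rot: [0.131, 0.046, 0.99, -0.005]
contact_force: [-5.3, -1.0, 8.0]
gripper_width: -0.001
grasp_force: 4.3
```

```bash
python3 look.py w4 .4748 .1583 .0915
```

```text
normal force 9.108957752118508 -0.0014610213872182937
shift [-0.056  0.014 -0.342] turn [ 0.002  0.011 -0.052]
```

Emit:
{"fn": "jog_arm", "kwargs": {
  "targets": [
    [[0,0,-0.5],[0,0,0],0],
    [[0,0,-1.2],[0,0,0],0],
    [[0,0,-1.6],[0,0,0],0],
    [[0,0,-1.6],[0,0,0],0],
    [[0,0,-1.6],[0,0,0],0]
  ]
}}

```text
time: 4.68
tool_pos: [0.4644, 0.1587, 0.1198]
tool_rot: [0.13, 0.046, 0.99, -0.005]
contact_force: [-0.7, -0.3, 0.3]
gripper_width: -0.003
grasp_force: 0.0
```

```bash
python3 look.py w5 .4588 -.0355 .0915; python3 - <<'E'
from j import *
z=np.load('w5.npz');W=z['W'];n=-Rcon(-4.9)[:,2]
# heights along the normal around each cap
for k,c in dict(w=(.4748,.1583,.0915),y=(.4694,.0938,.0915),g=(.4641,.029,.0915)).items():
    m=np.linalg.norm((W-c)-((W-c)@n)[...,None]*n,axis=-1)<.009
    h=(W[m]-c)@n;h=h[abs(h)<.02];print(k,len(h),np.percentile(h,[25,50,75]).round(4))
E
```

```text
normal force 0.4455079050638591 -0.002915558777294987
shift [-0.19  -7.76   1.206] turn [ 0.002 -0.002 -0.053]
w 395 [-0.0062 -0.0058 -0.0054]
y 554 [-0.0002  0.0001  0.0006]
g 552 [-0.0001  0.0003  0.0006]
```

View pics/w5.png

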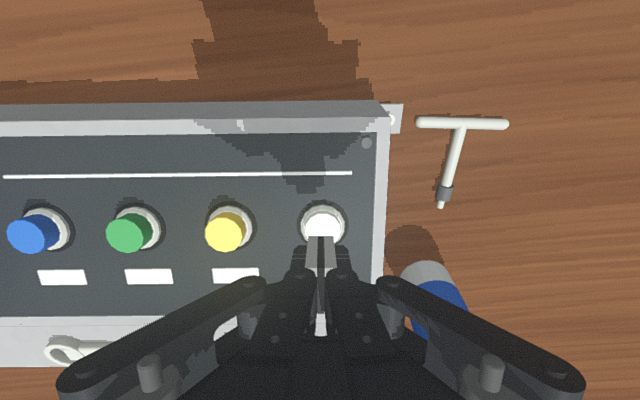

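White is fully in: its cap sits 5.8 mm lower at (322,228), and the others are unchanged. Next is blue.

Emit:
{"fn": "jog_arm", "kwargs": {
  "targets": [
    [[-0.2,-7.75,0],[0,0,0],0],
    [[-0.2,-7.75,0],[0,0,0],0],
    [[-0.2,-7.75,0],[0,0,0],0],
    [[-0.2,-7.75,0],[0,0,0],0],
    [[-0.2,-7.75,0.4],[0,0,0],0],
    [[-0.2,-7.75,0.7],[0,0,0],0],
    [[-0.2,-7.75,0.7],[0,0,0],0],
    [[-0.2,-7.75,0.7],[0,0,0],0]
  ]
}}

```text
time: 5.72
tool_pos: [0.4561, -0.0338, 0.104]
tool_rot: [0.13, 0.045, 0.99, -0.005]
contact_force: [-0.5, -0.7, -0.4]
gripper_width: 0.002
grasp_force: 0.0
```

```bash
python3 look.py w6 .4588 -.0355 .0915
```

```text
normal force -0.22825376137459544 0.001547284075430338
shift [ 0.021 -0.058  0.513] turn [ 0.009 -0.002 -0.038]
```

View pics/w6.png

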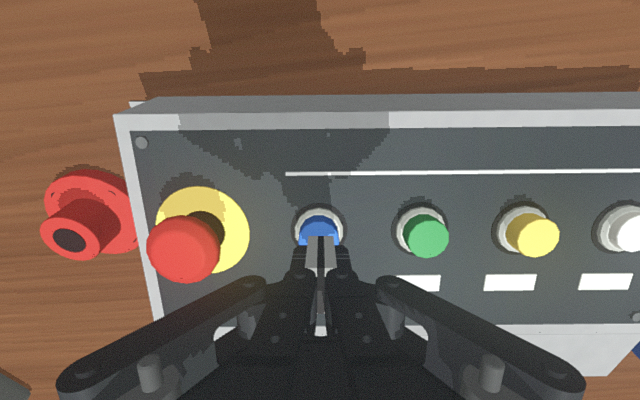

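Blue is centred under the tip at (319,232), and the e-stop is clear to the left.

Emit:
{"fn": "jog_arm", "kwargs": {
  "targets": [
    [[0,-0.03,0.3],[0,0,0],0],
    [[0,-0.03,0.5],[0,0,0],0],
    [[0,-0.03,0.6],[0,0,0],0],
    [[0,-0.03,0.7],[0,0,0],0],
    [[0,-0.03,0.8],[0,0,0],0],
    [[0,-0.03,0.84],[0,0,0],0],
    [[0,-0.03,0.84],[0,0,0],0],
    [[0,-0.03,0.84],[0,0,0],0]
  ]
}}

```text
time: 6.78
tool_pos: [0.4613, -0.0361, 0.0841]
tool_rot: [0.13, 0.046, 0.99, -0.005]
contact_force: [-4.9, 2.8, 5.2]
gripper_width: -0.001
grasp_force: 2.8
```

```bash
python3 look.py w7 .4588 -.0355 .0915
```

```text
normal force 6.3055963611343175 -0.0010728839522958552
shift [ 0.019  0.014 -0.314] turn [ 0.004 -0.002 -0.053]
```

Emit:
{"fn": "jog_arm", "kwargs": {
  "targets": [
    [[0,0,0.04],[0,0,0],0],
    [[0,0,0.06],[0,0,0],0],
    [[0,0,0.06],[0,0,0],0]
  ]
}}

```text
time: 7.2
tool_pos: [0.4616, -0.0361, 0.083]
tool_rot: [0.13, 0.046, 0.99, -0.005]
contact_force: [-7.5, 1.4, 8.6]
gripper_width: 0.005
grasp_force: 4.9
```

Emit:
{"fn": "jog_arm", "kwargs": {
  "targets": [
    [[0,0,-0.5],[0,0,0],0],
    [[0,0,-1.2],[0,0,0],0],
    [[0,0,-1.6],[0,0,0],0],
    [[0,0,-1.6],[0,0,0],0],
    [[0,0,-1.6],[0,0,0],0]
  ]
}}

```text
time: 7.82
tool_pos: [0.4513, -0.0353, 0.1207]
tool_rot: [0.13, 0.046, 0.99, -0.005]
contact_force: [0.3, -1.1, 1.0]
gripper_width: -0.002
grasp_force: 0.0
```

```bash
cat > caps.py <<'E'
import sys
from j import *
W=np.load(sys.argv[1]+'.npz')['W'];n=-Rcon(-4.9)[:,2]
for k,c in dict(w=(.4748,.1583,.0915),y=(.4694,.0938,.0915),g=(.4641,.029,.0915),b=(.4588,-.0355,.0915)).items():
    m=np.linalg.norm((W-c)-((W-c)@n)[...,None]*n,axis=-1)<.009
    h=(W[m]-c)@n;h=h[abs(h)<.02];print(k,len(h),np.percentile(h,[25,50,75]).round(4) if len(h) else '')
E
python3 look.py w8 .4641 .029 .0915;python3 caps.py w8
```

```text
normal force 0.8916710980305458 -0.001803250585951261
shift [0.04  2.604 1.204] turn [ 0.004 -0.001 -0.053]
w 534 [-0.0064 -0.006  -0.0056]
y 566 [-0.0004  0.      0.0004]
g 563 [-0.0003  0.0001  0.0005]
b 492 [-0.0062 -0.0058 -0.0054]
```

Blue is in. Next is green.

Emit:
{"fn": "jog_arm", "kwargs": {
  "targets": [
    [[0,2.6,0],[0,0,0],0],
    [[0,2.6,0],[0,0,0],0],
    [[0,2.6,0.4],[0,0,0],0],
    [[0,2.6,0.7],[0,0,0],0],
    [[0,2.6,0.7],[0,0,0],0],
    [[0,2.6,0.7],[0,0,0],0]
  ]
}}

```text
time: 8.62
tool_pos: [0.462, 0.0283, 0.1043]
tool_rot: [0.13, 0.047, 0.99, -0.005]
contact_force: [-0.6, 0.0, 0.2]
gripper_width: 0.002
grasp_force: 0.0
```

```bash
python3 look.py w9 .4641 .029 .0915
```

```text
normal force 0.35074433415942247 0.0021580469128752206
shift [0.055 0.034 0.515] turn [ 0.001 -0.    -0.063]
```

Emit:
{"fn": "jog_arm", "kwargs": {
  "targets": [
    [[0,0.03,0.3],[0,0,0],0],
    [[0,0.03,0.5],[0,0,0],0],
    [[0,0.03,0.6],[0,0,0],0],
    [[0,0.03,0.7],[0,0,0],0],
    [[0,0.03,0.8],[0,0,0],0],
    [[0,0.03,0.86],[0,0,0],0],
    [[0,0.03,0.88],[0,0,0],0],
    [[0,0.03,0.88],[0,0,0],0]
  ]
}}

```text
time: 9.68
tool_pos: [0.4675, 0.0293, 0.0835]
tool_rot: [0.13, 0.046, 0.99, -0.005]
contact_force: [-6.9, -0.3, 6.6]
gripper_width: -0.001
grasp_force: 4.2
```

```bash
python3 look.py w10 .4641 .029 .0915
```

```text
normal force 8.125905002671365 -0.0008128544484833072
shift [ 0.048 -0.025 -0.343] turn [ 0.003 -0.007 -0.051]
```

Emit:
{"fn": "jog_arm", "kwargs": {
  "targets": [
    [[0,0,0.03],[0,0,0],0],
    [[0,0,0.03],[0,0,0],0],
    [[0,0,-0.5],[0,0,0],0],
    [[0,0,-1.5],[0,0,0],0],
    [[0,0,-3.0],[0,0,0],0],
    [[0,0,-4.0],[0,0,0],0],
    [[0,0,-4.0],[0,0,0],0],
    [[0,0,-4.0],[0,0,0],0]
  ]
}}

```text
time: 10.72
tool_pos: [0.4416, 0.0316, 0.1787]
tool_rot: [0.13, 0.046, 0.99, -0.005]
contact_force: [0.6, -0.1, -0.9]
gripper_width: -0.001
grasp_force: 0.0
```

```bash
python3 look.py w11 .4641 .029 .0915;python3 caps.py w11
```

```text
normal force -1.0550170953085545 -0.0011191238414441018
shift [ 0.025 -0.027  3.603] turn [ 0.004 -0.006 -0.053]
w 323 [-0.0064 -0.006  -0.0055]
y 333 [-0.0003  0.0002  0.0006]
g 318 [-0.0064 -0.006  -0.0056]
b 319 [-0.0063 -0.0059 -0.0054]
```

View pics/w11.png

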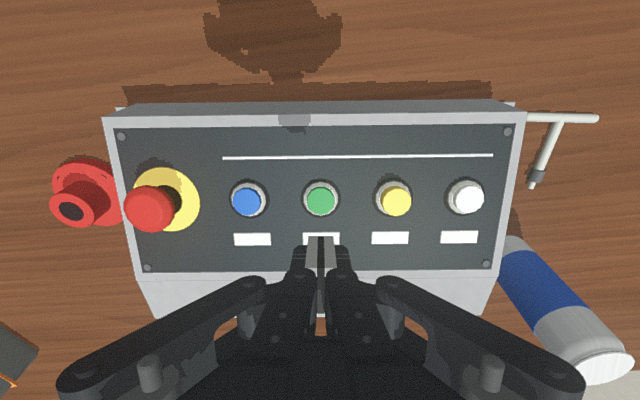

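Blue (247,200), green (320,199) and white (467,197) are in by about 6 mm. Yellow (396,199) and the e-stop (150,208) are up, and the loose things look undisturbed.

```bash
python3 -c "
from plant import *
print(job_done())"
```

```text
the job is handed in; nothing more can be done
None
```

I pressed the white, blue and green buttons fully in, in that order, at about 9 N or less when checked. Yellow and the emergency stop stayed up, the loose things looked undisturbed, and the job is handed in, though no verdict came back.

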